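# Roll the sample tube onto the reader's line and scan it

### The job

Roll the long sample tube along the mat, without lifting it, by pushing the upper half of its side with the fingertips until it lies at rest along the white line in front of the code reader; then press the reader's button fully down and let go. Leave the short tube and everything else where it is.

Things in the scene. Friction and masses are not known exactly. Their poses are not given: they have to be found in the camera images.
- tray: fixed tray 150 (its x) by 340 (its y) mm topped by a black high-grip mat, mat surface 10 mm above the table; origin at table level under its centre. At each y end a metal ledge lies across it, 157 to 169 mm from the centre, 12 mm high above the mat: a tube next to it can be pushed only on its upper half, from over the ledge.
- long_tube: the tube to roll: straight closed plastic cylinder, 30 mm diameter, 115 mm long, grey cap flush with the body, about 60 g, lying on the mat 4 to 9 mm off one of the ledges, label up. Origin at the middle of its axis, 15 mm above the mat; x along the axis towards the cap, y and z turn as it rolls.
- long_tube_label (a point): middle of the label on the long tube's surface; straight up at the start, it goes round as the tube rolls (94 mm a turn). The tube is slippery on the fingers (friction about 0.25) and gripped by the mat: pushed slowly on its upper flank, fingertips 1 to 5 mm above its axis, it rolls ahead of them and stops within a few mm when the push stops; pressed close to its top it may jam.
- short_tube: bystander: like the long tube, 30 mm diameter, 60 mm long, lying next to the other ledge; origin at the middle of its axis. To be left alone.
- reader: fixed code reader with its line. Origin: middle of the line, on the mat; x along the line (parallel to the tray's x) to the housing. The line is a flat white strip 146 x 14 mm between the ledges, its place along the tray varies; the tube must lie above and along it. Housing: white box 50 (x) by 84 mm, 82 to 132 mm along x, top 40 mm above the mat; the button stands on it at 107 mm.
- scan_button (a joint): spring button on top of the reader's housing: travel 0 (up) to 0.006 m (fully down), about 5 N to push it down, pressed straight down; springs back
- scan_button_top (a point): centre of the top of that button, 16 mm radius
- vial: bystander: small closed brown vial, 28 mm diameter, 50 mm high, standing by the near side of the tray; origin under its foot
- tip_box: bystander: clear pipette-tip box with blue lid, 89 x 124 x 75 mm, origin at the centre of its underside
- rack: bystander: white wire tube rack 100 x 160 mm with four tubes, 104 mm high, origin at the centre of its underside
- spray_can: bystander: metal can, 64 mm diameter, 190 mm high, origin under its foot
- media_bottle: bystander: glass bottle with blue cap, 76 mm diameter, 140 mm high, origin under its foot
- marker: bystander: black marker pen lying beyond the tray, 12 mm thick, 130 mm long, origin on its underside at mid-length
- beaker: bystander: white plastic cup, 70 mm diameter, 85 mm high, origin under its foot
Not all that is in view belongs to the job. What is shaped like the long_tube but black or green is not meant.

How it is judged (in metres and radians):
On the way, in this order (a step that is already met when the one before it is completed fails the run):
1. the long tube has rolled (its label has faced down) (height (world z) of long_tube_label below 0.017 m), for 0.05 s.
2. the long tube lies at rest along the white line (y of long_tube in the frame of reader between -0.007 and 0.007 m and x of long_tube in the frame of reader between -0.025 and 0.025 m and angle between the x axis of long_tube and the x axis of reader, either way round below 0.14 rad and height (world z) of long_tube below 0.029 m and linear speed of long_tube below 0.01 m/s and angular speed of long_tube below 0.5 rad/s), for 0.2 s.
3. the button is pressed fully down (over 4.5 mm) with the tube on the line (y of long_tube in the frame of reader between -0.007 and 0.007 m and x of long_tube in the frame of reader between -0.025 and 0.025 m and angle between the x axis of long_tube and the x axis of reader, either way round below 0.14 rad and height (world z) of long_tube below 0.029 m and value of joint scan_button above 0.0045 m), for 0.05 s.
At the end, for the whole second after the job is handed in: The long tube lies on the mat at rest, its axis within 7 mm sideways and 25 mm lengthways of the middle of the line and within 8 degrees of its direction; the button was pressed at least 4.5 mm down after that and is up again; the short tube has moved less than 20 mm (all of step 2 and value of joint scan_button below 0.0015 m and distance of short_tube from where it was at the start of the episode below 0.02 m); the robot touches nothing.
It fails at once if the long tube was lifted or stood up (height (world z) of long_tube above 0.037 m or angle between long_tube's own x axis and vertical below 1.2 rad).
It fails at once if the long tube left the mat (height (world z) of long_tube below 0.018 m).
It fails at once if the button was pressed while the tube was not on the line (value of joint scan_button above 0.003 m and (y of long_tube in the frame of reader above 0.01 m or y of long_tube in the frame of reader below -0.01 m)).
It fails at once if the short tube or another bystander was moved by more than 20 mm (distance of any of short_tube, vial, tip_box, rack, spray_can, media_bottle, beaker, marker from where it was at the start of the episode above 0.02 m).
It also fails if it takes over 58 s, if anything falls off the work surface, if the arm or the gripper's body presses on something with over 40 N, if the wrist force passes 120 N, or if a joint passes its speed limit or range.

### The arm

A 7-joint arm with a two-finger parallel gripper is mounted at the origin on the work surface. World frame = base frame: x ahead of the robot, y to its left, z up, the work surface at z = 0. Lengths are in mm, angles in rad, forces in N, time in s.
With the tool pointing down it reaches from about 425 to 875 mm from the base axis. Payload 4.7 kg.
Tool frame: the origin (TCP) lies at the very end of the fingers, on their centre line; the grasp point (between the pads) lies 19 mm behind it; z points along the fingers, y is the direction in which the jaws open and shut (so a half turn about z gives the same grasp; the last joint's range is limited). The gripper opens to 85 mm and grips with 20 to 120 N. Pads are 22 mm wide; open, the fingers measure 114 mm over their backs; the gripper's body (76 mm by 85 mm) begins 54 mm behind the grasp point. The pads swing forward as they close: fully open they stand 13 mm farther back than shut.
Start: joints at [1.235, 0.321, -0.07, 1.45, 0.023, 1.371, -0.057], TCP at [222.743, -610.664, 231.349] pointing down, gripper open.
Joint ranges: [-2.86, 2.86], [-0.3, 2.09], [-1.38, 1.24], [0.06, 2.45], [-1.56, 4.7], [0.09, 2.05], [-2.69, 2.69]. Speed limits (rad/s): [2.57, 2.57, 3.14, 3.14, 3.14, 3.14, 3.14].

### API

Orientations are given as [roll, pitch, yaw] about the fixed x, y, z axes, in that order (R = Rz(yaw) Ry(pitch) Rx(roll)).
In Python, from cell import r gives the robot as it stands. The module is installed in compiled form; this text tells all that it offers.
- The arm moves only by the shell command python3 -m inch 'ROWS' [OPENING] [FORCE]. ROWS is JSON, a list that holds one entry, the list of rows, each a list of 6 numbers: the shift along the tool's x, y, z in cm, then the turn, a rotation vector about the tool's x, y, z in rad. In form: [[[dx, dy, dz, rx, ry, rz], ...]]. A call has 1 to 5 rows; each row is the pose to reach, as a shift and turn from the pose measured when the call began, along the tool's axes at that moment; what a row does not reach only later rows make up. A row lasts 1/8 s, in which the tool goes at most 62.5 mm and 10.7 degrees, less where a joint would pass 70% of its speed; a pose out of reach is approached as far as the arm can. A call with a gripper value outside its range is refused whole. OPENING is the closure, from 0 (fully open) to 1 (shut), set as the call begins (- or left out, the last holds). The fingers move at their own pace and stop on an object; FORCE is the grip in N (left out, the last holds). Time passes only in rows, so rows that repeat a pose let the fingers close. It gives the time, the measured TCP pose, the force and the opening at its end, in the units of the state.
- r.observe(): the state, without advancing time (a new reading comes with each control period).
- r.capture(name): name is "side" or "top" or "wrist"; returns the picture (400x640x3 uint8, red, green, blue); there is no depth.
- r.camera_info(name): a dict with "mtx" (3x3 intrinsics, pixels), "xyz" and "rotation" of the camera in the world; the wrist camera has in their place "hand_eye" (4x4, takes a point from camera to tool coordinates, whose origin is the TCP and whose axes are the flange's). Camera axes: x right, y down, z forward; pixel columns grow to the right and rows downward; lengths in mm; the calibration is good to about 2 mm. A picture is of the moment at which its call begins: read the wrist's pose just before it. camera_info takes no time and is no camera call.
- r.sign_off(): hands the job in, once; it reports no verdict.
The state is a dict: "time": time; "qpos": joint angles; "qd": joint speeds; "joint_efforts": joint torques, N m; "ee_pos": TCP position; "ee_rot": TCP orientation; "wrist_force": force on the tool from outside, world axes, zero at the start; "moment": the same for the moment, N m; "gripper_width": finger opening in mm.
Only numpy, scipy, OpenCV 4.12 (cv2) and the standard library are available. Lean on these libraries where they do the work, as an engineer would, in place of code of your own. Each camera call takes 0.05 s, during which the arm holds its last target. There are 200 camera calls.

## Working session

There is one attempt and no reset: what is moved stays moved. The work goes in short steps, Python scripts to look and compute and a shell command to move; the robot and the scene stay as the last step left them, time stands still between calls to the robot, and variables do not carry over. Pictures are saved under pics/ and viewed, about 8 in all and at most 12, crops included, and the job is handed in when it is done.

```bash
mkdir -p pics
python3 - <<'E'
from cell import r
import cv2,numpy as np
o=r.observe();print(o)
for n in("top","side","wrist"):
    im=r.capture(n);cv2.imwrite(f"pics/{n}0.png",im[:,:,::-1]);print(n,r.camera_info(n))
E
```

```text
{'time': 0.0, 'qpos': array([ 1.23506523,  0.32183765, -0.07006264,  1.45167967,  0.02262626,
        1.37080127, -0.05686914]), 'qd': array([ 0.00068806, -0.00226181,  0.00025937, -0.00066368, -0.00077457,
       -0.00048933,  0.00025919]), 'joint_efforts': array([ 9.02030188e-04, -4.93585718e+01, -3.81296240e-01, -3.14329398e+01,
        1.31343969e-02,  1.14259616e-02, -2.13141965e-05]), 'ee_pos': array([ 222.52690306, -610.14628274,  230.21148207]), 'ee_rot': array([-3.13965764e+00,  1.31398555e-04,  3.49877036e-01]), 'wrist_force': array([-0.33258946,  0.66690833, -0.14569212]), 'moment': array([ 0.02333026, -0.00614123,  0.02163891]), 'gripper_width': 85.1694100218863}
top {'mtx': array([[418.25197408,   0.        , 324.4673762 ],
       [  0.        , 418.25197408, 198.08988982],
       [  0.        ,   0.        ,   1.        ]]), 'xyz': array([ 378.7016546 ,   21.61492088, 1092.6965094 ]), 'rotation': array([-2.97083045, -0.02166738, -1.55686796])}
side {'mtx': array([[514.653192  ,   0.        , 310.37121897],
       [  0.        , 514.653192  , 195.88552434],
       [  0.        ,   0.        ,   1.        ]]), 'xyz': array([ 109.49749214, -821.115498  , 1099.81453244]), 'rotation': array([-2.40132555,  0.00280645, -0.49456654])}
wrist {'mtx': array([[359.21784697,   0.        , 315.52101018],
       [  0.        , 359.21784697, 196.59950157],
       [  0.        ,   0.        ,   1.        ]]), 'hand_eye': array([[-1.44540660e-03, -9.52973936e-01, -3.03048820e-01,
         7.73295577e+01],
       [ 9.99997919e-01, -1.81373933e-03,  9.33983863e-04,
         4.32549734e-01],
       [-1.43971384e-03, -3.03046840e-01,  9.52974575e-01,
        -1.42122314e+02],
       [ 0.00000000e+00,  0.00000000e+00,  0.00000000e+00,
         1.00000000e+00]])}
```

View pics/top0.png

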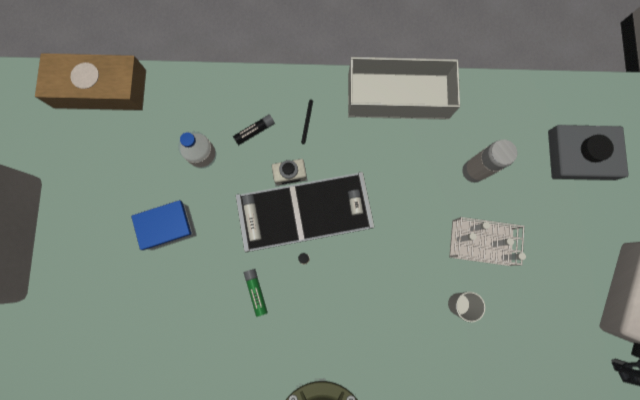

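View pics/side0.png

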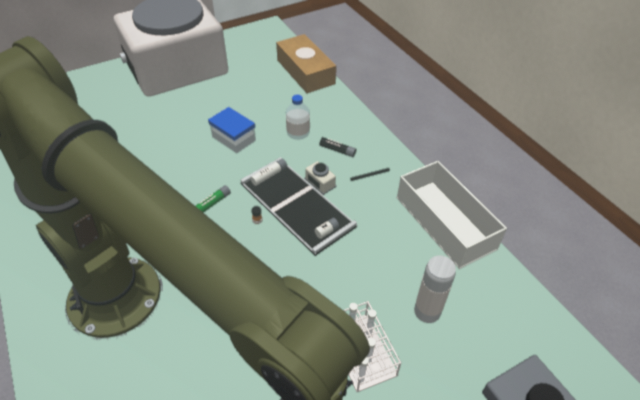

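The top view shows the long tube at about (251,218), the line around (297,212), the reader at (289,172) and its button on top. The short tube is at (356,202), the vial at (303,258). The green and black tubes are decoys.

```bash
cat > h.py <<'E'
import numpy as np,cv2
from cell import r
from scipy.spatial.transform import Rotation as R
def cam(n,o=None):
    c=r.camera_info(n)
    if n!="wrist": return c["mtx"],R.from_euler("xyz",c["rotation"]).as_matrix(),np.array(c["xyz"])
    T=np.array(c["hand_eye"]);A=R.from_euler("xyz",o["ee_rot"]).as_matrix()
    return c["mtx"],A@T[:3,:3],A@T[:3,3]+o["ee_pos"]
def ray(px,z,C):
    K,A,t=C;d=(A@np.linalg.inv(K)@np.c_[np.atleast_2d(px),np.ones(len(np.atleast_2d(px)))].T).T
    return t+d*((z-t[2])/d[:,2])[:,None]
def proj(p,C):
    K,A,t=C;q=(K@A.T@(np.atleast_2d(p)-t).T).T
    return q[:,:2]/q[:,2:]
E
python3 - <<'E'
from h import *
C=cam("top");im=cv2.imread("pics/top0.png");g=cv2.cvtColor(im,cv2.COLOR_BGR2GRAY)
hsv=cv2.cvtColor(im,cv2.COLOR_BGR2HSV)
w=((g>115)&(hsv[:,:,1]<55)).astype(np.uint8)
roi=np.zeros_like(w);roi[150:260,230:380]=1
n,l,s,c=cv2.connectedComponentsWithStats(w*roi)
for i in range(1,n):
    if s[i,4]>25:
        rc=cv2.minAreaRect(np.argwhere(l==i)[:,::-1].astype(np.float32));print(s[i],rc,ray(rc[0],10,C)[0].round(1))
x=cv2.resize(im[150:275,225:385],None,fx=5,fy=4.8*1,interpolation=cv2.INTER_CUBIC);cv2.imwrite("pics/c1.png",x[:600])
E
```

```text
[ 230  150  150  110 9722] ((304.5, 204.49996948242188), (108.99998474121094, 148.99996948242188), 90.0) [547.8  52.8  10. ]
[350 197  12  17 157] ((355.5, 205.0), (16.27549934387207, 10.52153491973877), 80.53767395019531) [548.8 -80.9  10. ]
[244 204  16  37 373] ((251.447998046875, 221.46400451660156), (36.31374740600586, 10.375356674194336), 79.69515228271484) [500.9 189.2  10. ]
```

View pics/c1.png

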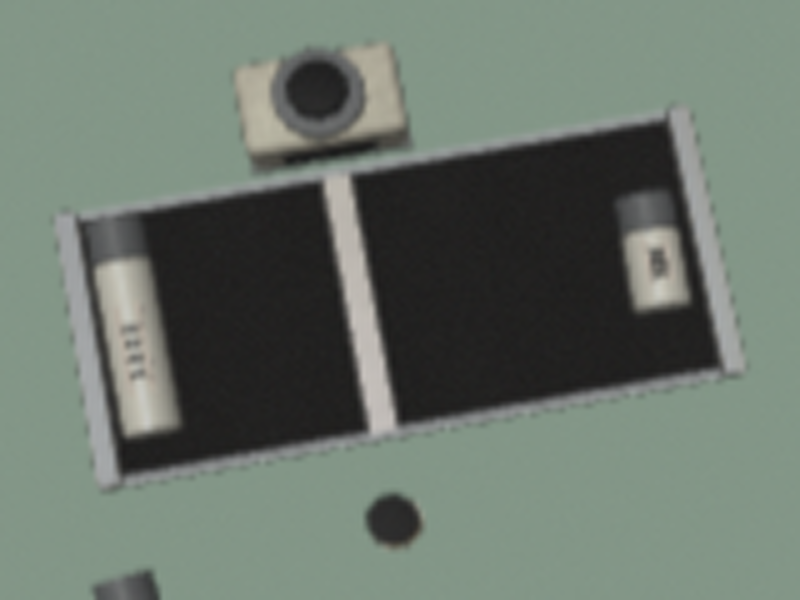

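Run:
```python
from h import *
C=cam("top")
f=lambda p,z:ray(np.array(p)/[5,4.8]+[225,150],z,C)[:,:2].round(1)
L=f([(337,175),(382,433)],10);print("line",L,L.mean(0),np.hypot(*(L[0]-L[1])));d=L[0]-L[1];print("yaw",np.arctan2(d[1],d[0]))
T=f([(115,218),(152,435)],25);d=T[0]-T[1];print("tube",T,T.mean(0),np.hypot(*d),np.arctan2(d[1],d[0]))
K=f([(57,215),(690,110),(745,372),(107,488)],22);print("corners",K,K.mean(0));d=K[0]-K[1];print(np.hypot(*d),np.arctan2(*(d*[-1,1])))
print("btn",f([(318,90)],58))
S=f([(641,192),(661,310)],25);print("short",S)
print("vial",f([(394,520)],50))
```

```text
line [[595.4  85.7]
 [454.5  58.7]] [524.95  72.2 ] 143.46361908163334
yaw 0.18933011615191703
tube [[566.7 198.7]
 [450.6 174.8]] [508.65 186.75] 118.53446756112757 0.20302091414510212
corners [[ 568.3  229.2]
 [ 632.7  -99.5]
 [ 489.1 -127.6]
 [ 422.5  196.8]] [528.15   49.725]
334.94932452536756 0.1934726336654342
btn [[631.4  93.7]]
short [[585.9 -73.5]
 [521.5 -83.9]]
vial [[407.2  50.4]]
```

Numbers are consistent: line 143 mm against 146, tube 118 against 115, tray 335 against 338, yaw about 0.19. The button found lies about 2 mm from where the reader geometry puts it. The tube must roll about 116 mm along tray -y, so I need tool yaw ≈ 1.763, which puts the jaw axis along the tube and makes the push direction tool -x.

```bash
python3 -m inch '[[[8,-7,-2,0,0,-0.16],[16,-14,-2,0,0,-0.32],[24,-21,-2,0,0,-0.48],[30,-26,-2,0,0,-0.62],[36,-29,-2,0,0,-0.78]]]' 0
cat > rel.py <<'E'
import sys
from h import *
# usage: rel.py x y z yaw -> shift in tool cm, rotvec to reach the pose (tool pointing down)
x,y,z,w=map(float,sys.argv[1:5]);o=r.observe();A=R.from_euler("xyz",o["ee_rot"])
print("pose",o["ee_pos"].round(1),o["ee_rot"].round(3),"f",o["wrist_force"].round(1),"t",o["time"],"w",o["gripper_width"])
print("shift",(A.inv().apply(np.array([x,y,z])-o["ee_pos"])/10).round(2),"rot",(A.inv()*R.from_euler("xyz",[np.pi,0,w])).as_rotvec().round(3))
E
python3 rel.py 502 226 200 1.763
```

```text
time: 0.78
ee_pos: [377.9, -338.7, 249.1]
ee_rot: [-3.141, -0.001, 1.135]
wrist_force: [0.8, -0.5, -0.1]
gripper_width: 85.2
pose [ 377.9 -338.7  249.1] [-3.141e+00 -1.000e-03  1.135e+00] f [ 0.8 -0.5 -0.1] t 0.775 w 85.15805601647351
shift [ 56.42 -12.61   4.96] rot [-0.001 -0.001 -0.628]
```

```bash
python3 -m inch '[[[6,-1.3,0,0,0,-0.12],[12,-2.6,1,0,0,-0.25],[18,-4,2,0,0,-0.38],[24,-5.3,3,0,0,-0.5],[30,-6.6,4,0,0,-0.62]]]'; python3 rel.py 502 226 200 1.763
```

```text
time: 1.4
ee_pos: [444.8, -37.1, 209.1]
ee_rot: [3.142, 0.0, 1.758]
wrist_force: [0.5, -1.0, 0.4]
gripper_width: 85.1
pose [444.8 -37.1 209.1] [3.142 0.    1.758] f [ 0.5 -1.   0.4] t 1.4 w 85.1060634769091
shift [24.78 10.52  0.91] rot [ 0.     0.    -0.005]
```

```bash
python3 -m inch '[[[6,2.6,0.3,0,0,0],[12,5.2,0.6,0,0,0],[18,7.8,0.9,0,0,0],[24.8,10.5,0.9,0,0,-0.005],[24.8,10.5,0.9,0,0,-0.005]]]'
python3 - <<'E'
from h import *
o=r.observe();im=r.capture("wrist");cv2.imwrite("pics/w1.png",im[:,:,::-1]);np.save("w1.npy",np.r_[o["ee_pos"],o["ee_rot"]])
C=cam("wrist",o);print(o["ee_pos"],o["ee_rot"])
for p in([566.7,198.7,25],[450.6,174.8,25],[595.4,85.7,10],[454.5,58.7,10]):print(proj(p,C))
E
```

```text
time: 2.02
ee_pos: [500.8, 231.0, 200.0]
ee_rot: [-3.141, -0.003, 1.769]
wrist_force: [0.8, -0.6, -0.1]
gripper_width: 85.2
[500.84597511 230.9546249  200.04866964] [-3.14134654e+00 -3.13226788e-03  1.76898232e+00]
[[377.52735246 217.64386158]]
[[252.02309301 218.36904252]]
[[375.25203126 313.44494473]]
[[242.55424787 312.5812698 ]]
```

View pics/w1.png

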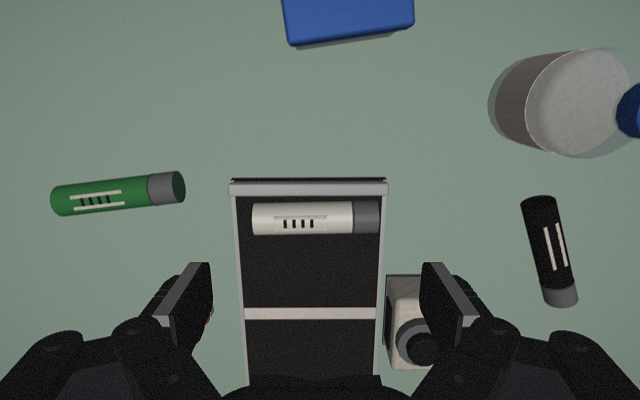

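The wrist view agrees with the top-view estimate: the tube axis is at row 218, columns 252–380, and the line at row 313. Next I check the fingertip setback against the picture.

```bash
python3 - <<'E'
from h import *
c=r.camera_info("wrist");T=np.array(c["hand_eye"]);C=(c["mtx"],T[:3,:3],T[:3,3])
for z in(-13,0):
  for x in(11,-11):
    for y in(42.5,57,-42.5,-57): print((x,y,z),proj([x,y,z],C)[0].round(0))
E
python3 rel.py 496 237 60 1.763
```

```text
(11, 42.5, -13) [423. 256.]
(11, 57, -13) [459. 256.]
(11, -42.5, -13) [209. 256.]
(11, -57, -13) [173. 256.]
(-11, 42.5, -13) [418. 303.]
(-11, 57, -13) [453. 303.]
(-11, -42.5, -13) [214. 304.]
(-11, -57, -13) [179. 304.]
(11, 42.5, 0) [414. 242.]
(11, 57, 0) [448. 242.]
(11, -42.5, 0) [218. 242.]
(11, -57, 0) [184. 242.]
(-11, 42.5, 0) [410. 286.]
(-11, 57, 0) [442. 286.]
(-11, -42.5, 0) [222. 287.]
(-11, -57, 0) [190. 287.]
pose [500.9 232.2 200. ] [ 3.141 -0.005  1.77 ] f [-0.4  1.3  0.5] t 2.075 w 85.72722885338355
shift [ 0.5  -0.39 14.  ] rot [ 0.    -0.005  0.007]
```

```bash
python3 rel.py 496 223 60 1.763|tail -1; python3 -m inch '[[[-0.5,-0.65,4,0,0,0.005],[-0.9,-0.65,9,0,0,0.005],[-0.9,-0.65,14,0,0,0.005],[-0.9,-0.65,14,0,0,0.005]]]';  python3 rel.py 496 223 16 1.763
```

```text
shift [-0.87 -0.67 13.99] rot [ 0.    -0.005  0.007]
time: 2.58
ee_pos: [493.1, 220.3, 56.5]
ee_rot: [-3.133, -0.003, 1.764]
wrist_force: [0.6, -1.0, 0.1]
gripper_width: 85.3
pose [493.1 220.3  56.5] [-3.133e+00 -3.000e-03  1.764e+00] f [ 0.6 -1.   0.1] t 2.575 w 85.33256367234894
shift [0.19 0.37 4.05] rot [-0.008 -0.003  0.001]
```

```bash
python3 -m inch '[[[0.2,0.37,1.5,0,0,0],[0.2,0.37,3,0,0,0],[0.2,0.37,4,0,0,0],[0.2,0.37,4.05,0,0,0],[0.2,0.37,4.05,0,0,0]]]';  python3 rel.py 496 223 15 1.763
python3 - <<'E'
from h import *
o=r.observe();im=r.capture("wrist");cv2.imwrite("pics/w2.png",im[:,:,::-1])
E
```

```text
time: 3.2
ee_pos: [496.3, 223.4, 16.5]
ee_rot: [-3.134, -0.003, 1.764]
wrist_force: [0.5, 0.5, -0.8]
gripper_width: 85.2
pose [496.3 223.4  16.5] [-3.134e+00 -3.000e-03  1.764e+00] f [ 0.5  0.5 -0.8] t 3.2 w 85.22118929922766
shift [-0.03 -0.04  0.15] rot [-0.007 -0.003  0.001]
```

View pics/w2.png

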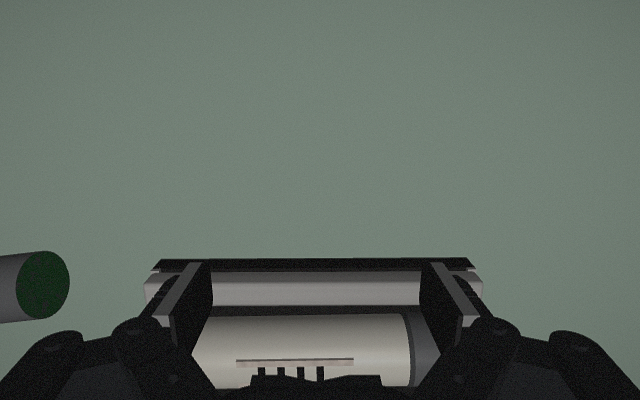

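Both fingers stand behind the tube over the ledge and overlap both of its ends. Start the push gently.

```bash
python3 -m inch '[[[-0.3,0,0.15,-0.007,0,0],[-0.6,0,0.15,-0.007,0,0],[-0.9,0,0.15,-0.007,0,0],[-1.2,0,0.15,-0.007,0,0],[-1.5,0,0.15,-0.007,0,0]]]';python3 -m inch '[[[-0.3,0,0,0,0,0],[-0.6,0,0,0,0,0],[-0.9,0,0,0,0,0],[-1.2,0,0,0,0,0],[-1.5,0,0,0,0,0]]]';  python3 rel.py 496 223 15 1.763
cat > tb.py <<'E'
from h import *
import sys
im=r.capture("top")[:,:,::-1].copy();C=cam("top")
cv2.imwrite(f"pics/{sys.argv[1]}.png",cv2.resize(im[150:275,225:385],None,fx=5,fy=4.8,interpolation=cv2.INTER_CUBIC))
E
python3 tb.py t2
```

```text
time: 3.88
ee_pos: [499.4, 208.4, 15.0]
ee_rot: [-3.141, -0.003, 1.764]
wrist_force: [0.5, 0.3, -0.6]
gripper_width: 85.6
time: 4.5
ee_pos: [502.3, 193.5, 15.0]
ee_rot: [-3.141, -0.004, 1.764]
wrist_force: [-0.2, 0.6, -0.2]
gripper_width: 85.4
pose [502.3 193.5  15. ] [-3.141 -0.004  1.764] f [-0.2  0.6 -0.2] t 4.5 w 85.36967571996492
shift [ 3.01 -0.05  0.01] rot [-0.    -0.004  0.001]
```

View pics/t2.png

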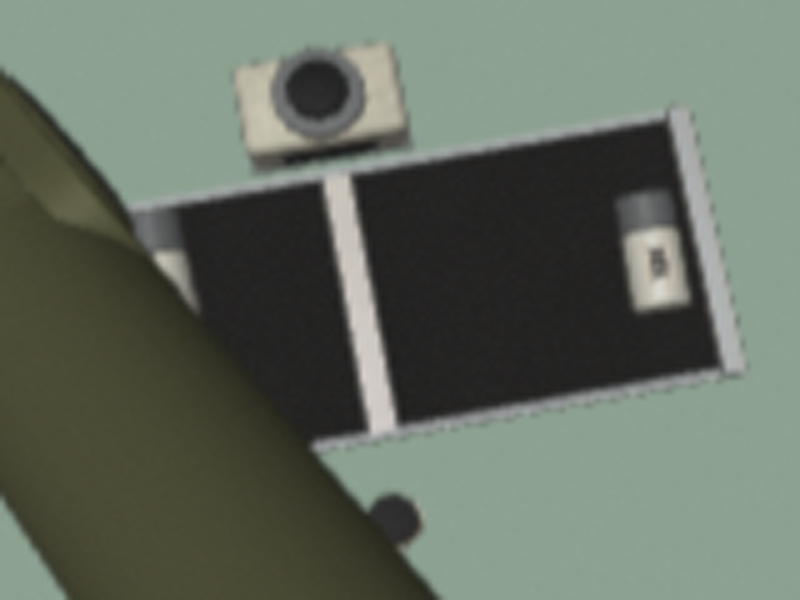

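The tube has rolled about 18 mm and stayed parallel, with negligible force. Continuing.

```bash
for i in 1; do python3 -m inch '[[[-0.3,0,0,0,0,0],[-0.6,0,0,0,0,0],[-0.9,0,0,0,0,0],[-1.2,0,0,0,0,0],[-1.5,0,0,0,0,0]]]'; python3 -m inch '[[[-0.3,0,0,0,0,0],[-0.6,0,0,0,0,0],[-0.9,0,0,0,0,0],[-1.2,0,0,0,0,0],[-1.5,0,0,0,0,0]]]'; python3 -m inch '[[[-0.3,0,0,0,0,0],[-0.6,0,0,0,0,0],[-0.9,0,0,0,0,0],[-1.2,0,0,0,0,0],[-1.5,0,0,0,0,0]]]'; python3 -m inch '[[[-0.3,0,0,0,0,0],[-0.6,0,0,0,0,0],[-0.9,0,0,0,0,0],[-1.2,0,0,0,0,0],[-1.5,0,0,0,0,0]]]';done | grep -v rot
python3 - <<'E'
from h import *
o=r.observe();print((o["ee_pos"][:2]-[525,72.2])@[-.191,.982],o["ee_rot"])
im=r.capture("wrist");im2=r.capture("top")[150:275,225:385]
cv2.imwrite("pics/w3.png",np.vstack([im[150:,:,::-1],cv2.resize(im2[:,:,::-1],(640,350),interpolation=cv2.INTER_CUBIC)]))
E
```

```text
time: 5.18
ee_pos: [505.3, 178.1, 14.9]
wrist_force: [-0.4, -0.3, 0.5]
gripper_width: 85.7
time: 5.8
ee_pos: [508.3, 163.2, 14.9]
wrist_force: [-0.5, -0.8, 0.5]
gripper_width: 85.1
time: 6.42
ee_pos: [511.2, 148.3, 14.8]
wrist_force: [0.3, 0.4, -0.7]
gripper_width: 85.2
time: 7.05
ee_pos: [514.1, 133.3, 14.8]
wrist_force: [-0.6, -0.2, 0.6]
gripper_width: 85.7
62.121529252219375 [-3.14136455e+00 -3.13603522e-03  1.76366259e+00]
```

View pics/w3.png

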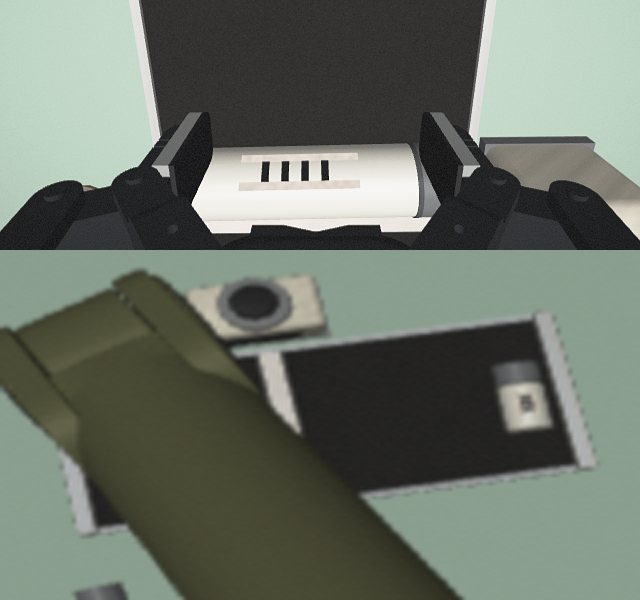

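The tube is parallel and about 36 mm from the line. Its label is coming round, and the fingers clear the housing. Final stretch, slowing down.

```bash
(python3 -m inch '[[[-0.3,0,0,0,0,0],[-0.6,0,0,0,0,0],[-0.9,0,0,0,0,0],[-1.2,0,0,0,0,0],[-1.5,0,0,0,0,0]]]'; python3 -m inch '[[[-0.3,0,0,0,0,0],[-0.6,0,0,0,0,0],[-0.8,0,0,0,0,0],[-1.0,0,0,0,0,0],[-1.2,0,0,0,0,0]]]'; python3 -m inch '[[[-0.1,0,0,0,0,0],[-0.2,0,0,0,0,0],[-0.3,0,0,0,0,0],[-0.35,0,0,0,0,0],[-0.4,0,0,0,0,0]]]'; python3 -m inch '[[[0,0,0,0,0,0],[0,0,0,0,0,0],[0,0,0,0,0,0]]]')|grep -v rot
python3 - <<'E'
from h import *
o=r.observe();print((o["ee_pos"][:2]-[525,72.2])@[-.191,.982],o["ee_rot"])
im=r.capture("wrist");cv2.imwrite("pics/w4.png",im[:,:,::-1])
C=cam("wrist",o);u=np.array([.982,.19,0]);n=np.array([-.191,.982,0])
for z,nn in((10,-7),(10,7),(25,0),(25,15),(40,0)):print(z,nn,proj([525,72.2,z]+nn*n+0*u,C).round(0))
E
```

```text
time: 7.78
ee_pos: [517.1, 118.1, 14.7]
wrist_force: [-0.8, 0.2, -0.0]
gripper_width: 85.3
time: 8.4
ee_pos: [519.4, 106.2, 14.6]
wrist_force: [-0.0, 0.4, -0.5]
gripper_width: 85.3
time: 9.02
ee_pos: [520.1, 102.3, 14.6]
wrist_force: [-0.8, -0.7, -0.1]
gripper_width: 85.4
time: 9.4
ee_pos: [520.1, 102.3, 14.6]
wrist_force: [0.8, 0.4, 0.7]
gripper_width: 85.3
30.479560649663384 [-3.14130598e+00 -2.88727545e-03  1.76322801e+00]
10 -7 [[314. 329.]]
10 7 [[314. 304.]]
25 0 [[314. 338.]]
25 15 [[314. 309.]]
40 0 [[314. 364.]]
```

View pics/w4.png

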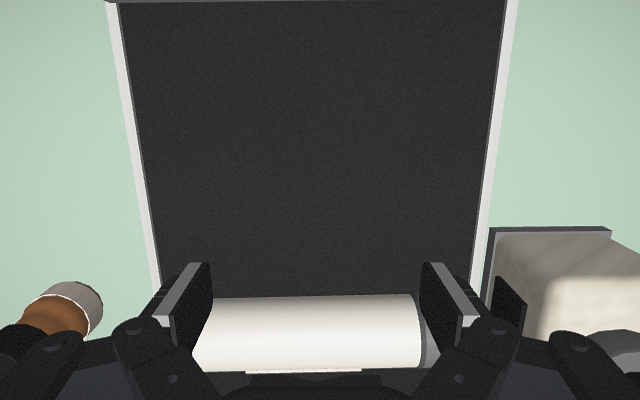

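```bash
(python3 -m inch '[[[0.5,0,0,0,0,0],[1,0,0,0,0,0],[1.5,0,-1,0,0,0],[2,0,-5,0,0,0],[3,0,-10,0,0,0]]]';python3 -m inch '[[[3,0,-5,0,0,0],[5,0,-9,0,0,0],[5,0,-9,0,0,0],[5,0,-9,0,0,0]]]')|grep -v rot
python3 - <<'E'
from h import *
o=r.observe();im=r.capture("wrist");cv2.imwrite("pics/w5.png",im[:,:,::-1]);np.save("w5.npy",np.r_[o["ee_pos"],o["ee_rot"]])
C=cam("wrist",o);u=np.array([.982,.19,0]);n=np.array([-.191,.982,0])
for z,nn in((10,-7),(10,7),(25,0),(25,15),(40,0)):print(z,nn,proj([525,72.2,z]+nn*n+np.outer([-73,0,73],u),C).round(0).tolist())
E
```

```text
time: 10.07
ee_pos: [513.7, 131.6, 115.6]
wrist_force: [1.1, 0.2, -0.2]
gripper_width: 85.3
time: 10.58
ee_pos: [504.1, 180.1, 205.6]
wrist_force: [-0.4, -0.3, -0.3]
gripper_width: 85.1
10 -7 [[247.0, 274.0], [316.0, 275.0], [385.0, 275.0]]
10 7 [[247.0, 263.0], [316.0, 263.0], [386.0, 263.0]]
25 0 [[244.0, 276.0], [316.0, 276.0], [388.0, 276.0]]
25 15 [[243.0, 263.0], [316.0, 263.0], [389.0, 263.0]]
40 0 [[241.0, 284.0], [316.0, 284.0], [391.0, 284.0]]
```

View pics/w5.png

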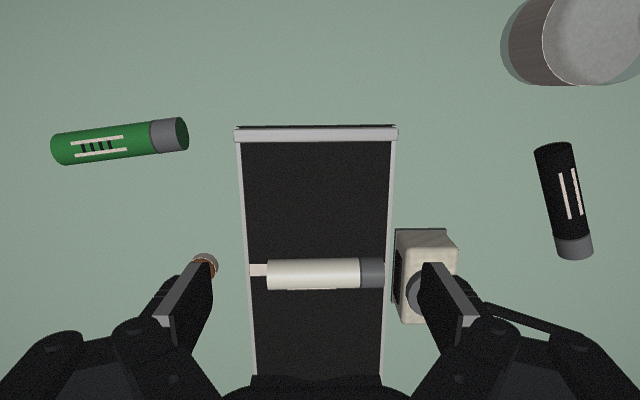

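Run:
```python
from h import *
p=np.load("w5.npy");C=cam("wrist",dict(ee_pos=p[:3],ee_rot=p[3:]));g=cv2.imread("pics/w5.png",0)
u=np.array([.982,.19,0]);n=np.array([-.191,.982,0]);O=np.array([525,72.2,0])
c=g[255:285,252:262].mean(1).round(0);print("line",c)
for x in(275,300,325,350):
  k=np.where(g[245:300,x]>(g[245:300,x].max()+40)/2)[0]+245;print(x,k[0]-.5,k[-1]+.5)
a=np.linspace(0,2*np.pi,360)
for n0 in(-6,-3,0,3,6):
  for uu in(-30,40):
    q=proj(O+uu*u+[0,0,25]+np.outer(n0+15*np.cos(a),n)+np.outer(15*np.sin(a),[0,0,1]),C);print(n0,uu,q[:,0].mean().round(),q[:,1].min().round(1),q[:,1].max().round(1))
print([proj(O+[0,0,10]-65*u+k*n,C).round(1) for k in(-7,7)])
```

```text
line [ 35.  36.  36.  34.  35.  34.  32.  31.  39. 195. 194. 191. 190. 191.
 191. 190. 189. 188. 188. 191. 190.  65.  29.  34.  34.  34.  32.  35.
  34.  33.]
275 244.5 299.5
300 261.5 288.5
325 261.5 288.5
350 244.5 299.5
-6 -30 287.0 266.1 296.4
-6 40 356.0 266.2 296.5
-3 -30 287.0 263.5 293.8
-3 40 356.0 263.6 293.9
0 -30 287.0 260.9 291.2
0 40 356.0 261.0 291.3
3 -30 287.0 258.2 288.6
3 40 356.0 258.3 288.7
6 -30 286.0 255.6 286.0
6 40 356.0 255.7 286.1
[array([[254.9, 274.5]]), array([[254.2, 262.6]])]<stdin>:6: RuntimeWarning: overflow encountered in scalar add
```

Run:
```python
import cv2,numpy as np
g=cv2.imread("pics/w5.png",0).astype(int)
for x in(272,280,290,305,320,335,350):print(x,g[252:298,x])
```

```text
272 [ 33  31  34  32  38  36  26  53  92 107 125 133 144 152 156 168 165 173
 179 186 190 197 202 207 216 213 210 210 206 203 196 193 192 187 181 172
 169 121  45  15  36  35  34  38  31  33]
280 [ 32  37  31  41  29  36  32  71  95 111 126 135 145 152 163 164 172 176
 183 187 191 199 205 212 217 214 212 207 204 200 196 194 191 186 177 175
 167  92  38  32  37  36  27  34  37  39]
290 [ 40  40  34  28  29  29  34  80 102 116 128 137 150 151 162 168 172 176
 182 189 194 196 204 213 216 214 213 207 203 200 193 192 190 185 181 169
 171 149  56  31  33  42  30  35  38  41]
305 [ 36  32  40  35  38  30  41  89 107 122 134 140 149 158 160 169 170 179
 186 189 199 203 206 216 215 213 210 207 203 197 194 194 186 180 176 165
 184 126  43  36  37  35  39  35  39  35]
320 [ 39  39  34  36  39  24  70  96 112 125 135 146 151 160 168 170 174 181
 187 194 198 201 213 217 215 215 209 208 203 195 195 190 185 183 171 165
 191  70  26  36  39  31  31  35  39  36]
335 [ 35  29  30  36  34  24  81 103 115 128 140 148 155 160 166 172 179 183
 191 196 201 207 214 216 215 213 211 202 196 197 192 192 187 182 168 172
 159  58  29  37  35  40  35  33  28  36]
350 [ 32  40  33  37  30  41  86 110 119 131 140 152 159 166 170 170 180 184
 190 196 204 209 214 214 216 207 207 201 195 196 193 190 183 178 165 158
  58  30  36  36  41  26  38  37  40  35]
```

The line and tube edges put the tube about 4.4 mm short of the line centre, against a tolerance of 7. It is parallel to within 0.02 rad and +9 mm lengthways. I'll nudge it about 4 mm more for margin.

```bash
python3 rel.py 520.3 117.2 15 1.763
```

```text
pose [503.9 179.6 204.9] [-3.138e+00 -3.000e-03  1.763e+00] f [-0.5  0.1 -0.7] t 10.625 w 85.49779261500879
shift [-6.49  0.49 18.97] rot [-0.004 -0.003 -0.   ]
```

```bash
(python3 -m inch '[[[-2,0.3,5,-0.004,0,0],[-4,0.49,10,-0.004,0,0],[-5.5,0.49,14,-0.004,0,0],[-6.3,0.49,17,-0.004,0,0],[-6.45,0.49,18.9,-0.004,0,0]]]';python3 -m inch '[[[0,0,0,0,0,0],[0,0,0,0,0,0]]]')|grep -v wid; python3 rel.py 523.9 99 15 1.763
```

```text
time: 11.25
ee_pos: [518.5, 115.8, 12.9]
ee_rot: [-3.137, -0.003, 1.761]
wrist_force: [0.5, 1.0, 0.7]
time: 11.5
ee_pos: [518.8, 116.3, 13.4]
ee_rot: [-3.138, -0.003, 1.761]
wrist_force: [-0.1, -0.1, 0.3]
pose [518.8 116.3  13.4] [-3.138e+00 -3.000e-03  1.761e+00] f [-0.1 -0.1  0.3] t 11.5 w 85.75767544434981
shift [-1.79  0.17 -0.16] rot [-0.003 -0.003 -0.002]
```

```bash
(python3 -m inch '[[[-0.3,0.1,-0.15,-0.003,0,0],[-0.6,0.17,-0.15,-0.003,0,0],[-0.9,0.17,-0.15,-0.003,0,0],[-1.05,0.17,-0.15,-0.003,0,0],[-1.2,0.17,-0.15,-0.003,0,0]]]';python3 -m inch '[[[-0.15,0,0,0,0,0],[-0.3,0,0,0,0,0],[-0.4,0,0,0,0,0],[-0.5,0,0,0,0,0],[-0.58,0,0,0,0,0]]]';python3 -m inch '[[[0,0,0,0,0,0],[0,0,0,0,0,0],[0,0,0,0,0,0]]]')|grep -v wid; python3 rel.py 523.9 99 15 1.763
(python3 -m inch '[[[0.5,0,0,0,0,0],[1,0,0,0,0,0],[1.5,0,-1,0,0,0],[2,0,-5,0,0,0],[3,0,-10,0,0,0]]]';python3 -m inch '[[[3,0,-5,0,0,0],[5,0,-9,0,0,0],[5,0,-9,0,0,0],[5,0,-9,0,0,0]]]')|grep -v wid
python3 - <<'E'
from h import *
o=r.observe();im=r.capture("wrist");cv2.imwrite("pics/w6.png",im[:,:,::-1])
C=cam("wrist",o);g=cv2.imread("pics/w6.png",0).astype(int)
u=np.array([.982,.19,0]);n=np.array([-.191,.982,0]);O=np.array([525,72.2,0]);a=np.linspace(0,2*np.pi,360)
for n0 in(-3,0,3):
    q=proj(O+[0,0,25]+np.outer(n0+15*np.cos(a),n)+np.outer(15*np.sin(a),[0,0,1]),C);print(n0,q[:,0].mean().round(),q[:,1].min().round(1),q[:,1].max().round(1))
print("line pred",[proj(O+[0,0,10]-65*u+k*n,C).round(1) for k in(-7,7)],"btn",proj(O+[0,0,60]+107*u,C))
for x in range(245,262,4):k=np.where(g[240:300,x]>110)[0]+240;print("line",x,k.min(),k.max())
for x in(275,290,305,320,335,350):k=np.where(g[240:310,x]>65)[0]+240;print("tube",x,k.min(),k.max())
E
```

```text
time: 12.12
ee_pos: [522.7, 104.7, 14.9]
ee_rot: [-3.141, -0.003, 1.761]
wrist_force: [0.4, -0.1, 0.3]
time: 12.75
ee_pos: [523.8, 99.0, 14.8]
ee_rot: [-3.141, -0.003, 1.761]
wrist_force: [0.6, -0.3, -0.2]
time: 13.12
ee_pos: [523.8, 99.0, 14.9]
ee_rot: [-3.141, -0.003, 1.761]
wrist_force: [0.5, 0.4, 0.1]
pose [523.8  99.   14.9] [-3.141e+00 -3.000e-03  1.761e+00] f [0.5 0.4 0.1] t 13.125 w 85.39051407719974
shift [-0.    0.01 -0.01] rot [-0.001 -0.003 -0.002]
time: 13.75
ee_pos: [517.5, 128.3, 115.8]
ee_rot: [-3.139, -0.004, 1.761]
wrist_force: [1.4, 0.5, 0.2]
time: 14.25
ee_pos: [508.0, 176.8, 205.8]
ee_rot: [-3.139, -0.003, 1.761]
wrist_force: [0.8, -0.8, 0.2]
-3 313.0 259.9 290.3
0 313.0 257.3 287.7
3 313.0 254.6 285.0
line pred [array([[251.9, 271.1]]), array([[251.2, 259.2]])] btn [[429.59309641 291.45057725]]
line 245 253 299
line 249 261 272
line 253 261 272
line 257 260 272
line 261 260 272
tube 275 260 289
tube 290 259 290
tube 305 259 290
tube 320 258 289
tube 335 258 288
tube 350 258 287
```

View pics/w6.png

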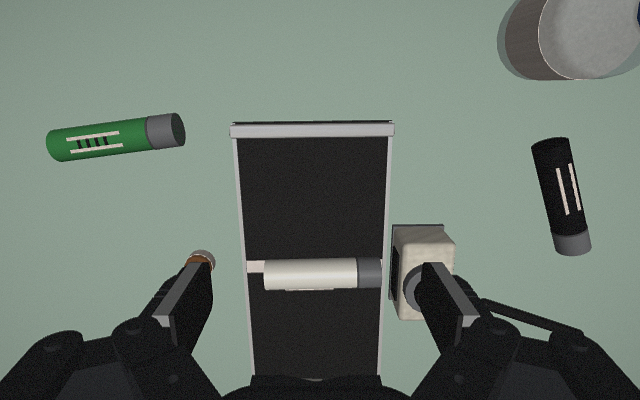

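The tube now lies within about 1 mm of the line's measured centre, +9 mm lengthways and within about 0.02 rad. Next is the button: close the gripper and go above it.

```bash
python3 rel.py 630.5 92.5 85 1.763
```

```text
pose [507.8 176.3 205.1] [-3.138e+00 -3.000e-03  1.760e+00] f [0.6 0.2 1.1] t 14.3 w 85.30957962706665
shift [-10.58  10.52  11.94] rot [-0.004 -0.003 -0.003]
```

```bash
(python3 -m inch '[[[-3,3,0,0,0,0],[-6,6,1,0,0,0],[-9,9,3,0,0,0],[-10.6,10.5,6,-0.004,0,0],[-10.6,10.5,9,-0.004,0,0]]]' 1 20;python3 -m inch '[[[0,0,0,0,0,0],[0,0,0,0,0,0],[0,0,0,0,0,0]]]'); python3 rel.py 630.5 92.5 65 1.763
python3 - <<'E'
from h import *
o=r.observe();im=r.capture("wrist");im2=r.capture("side")
cv2.imwrite("pics/w7.png",np.vstack([im[140:,:,::-1],cv2.resize(im2[130:250,220:420,::-1],(640,340),interpolation=cv2.INTER_CUBIC)]))
E
```

```text
time: 14.92
ee_pos: [630.9, 88.7, 111.0]
ee_rot: [-3.138, -0.003, 1.756]
wrist_force: [0.0, 0.1, 0.8]
gripper_width: -0.1
time: 15.3
ee_pos: [631.6, 89.0, 112.4]
ee_rot: [-3.141, -0.003, 1.756]
wrist_force: [-0.3, 0.5, 0.3]
gripper_width: 0.3
pose [631.6  89.  112.4] [-3.141e+00 -3.000e-03  1.756e+00] f [-0.3  0.5  0.3] t 15.3 w 0.2986663354597697
shift [ 0.35 -0.03  4.74] rot [-0.001 -0.003 -0.007]
```

View pics/w7.png

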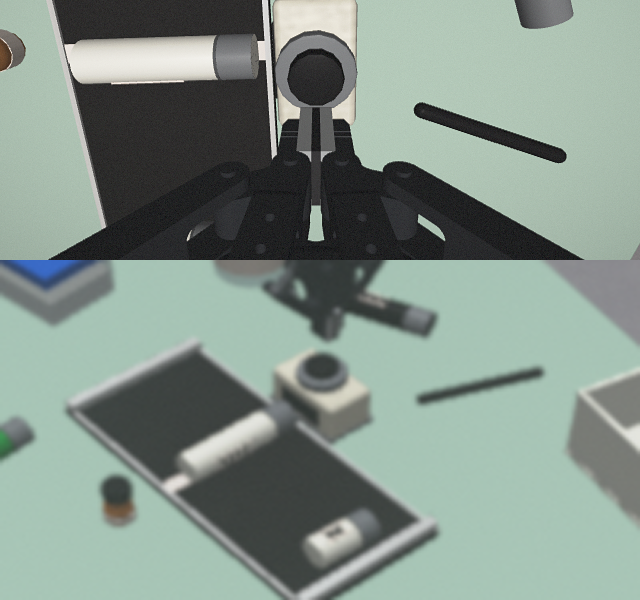

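Run:
```python
from h import *
C=cam("wrist",r.observe())
for z in(52,58,64):
  a=ray([[316,217],[288,217],[344,217]],z,C);print(z,a[0].round(1),np.hypot(*(a[2]-a[1])[:2]))
```

```text
52 [631.6  88.7  52. ] 33.74893174151405
58 [631.2  91.   58. ] 32.74986331981329
64 [630.7  93.2  64. ] 31.750794898112524
```

The button disc comes out 32 mm wide at z ≈ 60, centred near (631, 92).

```bash
(python3 -m inch '[[[0.3,0,1.5,0,0,-0.007],[0.3,0,3,0,0,-0.007],[0.3,0,4,0,0,-0.007],[0.3,0,4.5,0,0,-0.007],[0.3,0,4.5,0,0,-0.007]]]';python3 -m inch '[[[0,0,0.2,0,0,0],[0,0,0.4,0,0,0],[0,0,0.6,0,0,0],[0,0,0.8,0,0,0],[0,0,0.8,0,0,0]]]')|grep -v wid
```

```text
time: 16.02
ee_pos: [630.3, 92.1, 67.3]
ee_rot: [-3.139, -0.002, 1.763]
wrist_force: [-2.5, -0.7, 4.1]
time: 16.65
ee_pos: [631.0, 92.2, 65.6]
ee_rot: [-3.14, 0.001, 1.763]
wrist_force: [-14.6, -4.7, 34.0]
```

Resistance is 34 N at z=65.6. I'll back off in small steps and read the force profile to see whether that's the button bottoming out.

```bash
for i in 1; do python3 -m inch '[[[0,0,-0.1,0,0,0],[0,0,-0.1,0,0,0]]]';python3 -m inch '[[[0,0,-0.15,0,0,0],[0,0,-0.15,0,0,0]]]';python3 -m inch '[[[0,0,-0.15,0,0,0],[0,0,-0.15,0,0,0]]]';python3 -m inch '[[[0,0,-0.15,0,0,0],[0,0,-0.15,0,0,0]]]';python3 -m inch '[[[0,0,-0.2,0,0,0],[0,0,-0.2,0,0,0]]]';done|egrep 'pos|force'
```

```text
ee_pos: [632.1, 92.6, 68.0]
wrist_force: [-0.2, 0.8, 4.1]
ee_pos: [632.2, 92.6, 69.4]
wrist_force: [-0.9, -0.9, 2.7]
ee_pos: [632.1, 92.6, 70.7]
wrist_force: [-0.7, 0.7, 1.2]
ee_pos: [632.1, 92.6, 72.1]
wrist_force: [-0.1, -0.0, 1.0]
ee_pos: [632.1, 92.5, 74.1]
wrist_force: [-0.2, -0.1, -0.0]
```

The profile is a clean spring: 0 N at about 72 mm, 4 N at 68 mm, then a hard stop at 65.6 mm. So the button was fully down and has been released. Retreat and do a final check.

```bash
(python3 -m inch '[[[0,0,-4,0,0,0],[0,0,-8,0,0,0],[4,-3,-12,0,0,0],[8,-6,-13,0,0,0],[10.5,-10,-13,0,0,0]]]';python3 -m inch '[[[0,0,0,0,0,0],[0,0,0,0,0,0],[0,0,0,0,0,0],[0,0,0,0,0,0]]]')|egrep 'time|pos|force'
python3 - <<'E'
from h import *
o=r.observe();im=r.capture("wrist");cv2.imwrite("pics/w8.png",im[:,:,::-1]);C=cam("wrist",o);g=cv2.imread("pics/w8.png",0).astype(int)
u=np.array([.982,.19,0]);n=np.array([-.191,.982,0]);O=np.array([525,72.2,0]);a=np.linspace(0,2*np.pi,360)
q=proj(O+[0,0,25]+np.outer(15*np.cos(a),n)+np.outer(15*np.sin(a),[0,0,1]),C);print("tube at 0",q[:,0].mean(),q[:,1].min(),q[:,1].max())
print("line",[proj(O+[0,0,10]-65*u+k*n,C).round(1).tolist() for k in(-7,7)])
p=int(proj(O+[0,0,10]-65*u,C)[0,0]);x0=int(q[:,0].mean())
for x in(p-3,p,p+3,x0-20,x0,x0+20):k=np.where(g[230:320,x]>65)[0]+230;print(x,k.min() if len(k) else 0,k.max() if len(k) else 0)
E
```

```text
time: 18.52
ee_pos: [512.9, 179.5, 205.2]
wrist_force: [0.7, 0.0, 1.2]
time: 19.02
ee_pos: [513.6, 178.8, 204.9]
wrist_force: [0.2, 0.0, -0.4]
tube at 0 305.92842956544274 258.2634699690137 288.690174158538
line [[[244.6, 272.1]], [[243.8, 260.2]]]
241 261 302
244 261 273
247 261 273
285 260 261
305 248 293
325 248 294
```

View pics/w8.png

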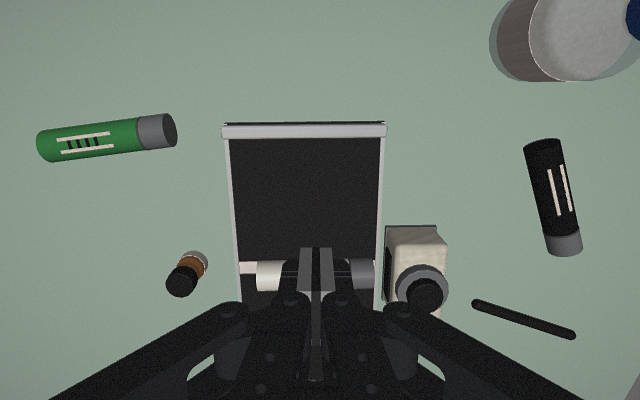

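```bash
python3 -c "
from cell import r
print(r.sign_off())"
```

```text
the job is handed in; nothing more can be done
None
```

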